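# Uncap the cell dock and lift the cell out with plastic tongs

## Task

Pull the snapped-on orange cap straight up off the black cell dock and stand it, open end down, on the blue mat. Then pick up the green plastic tongs with the gripper, close their jaws on the blue cell standing in the dock, draw it out upright and finish still holding it in the tongs, its lower end at least 10 cm above the bench. Never touch the cell with the gripper itself, only with the tongs, and leave everything else on the bench where it lies.

Things in the scene. Friction and masses are not known exactly. Their poses are not given: they have to be found in the camera images.
- dock: black dock fixed to the bench, 90 (x) by 100 (y) by 25 mm high; grey 38 mm square boss at its middle, top 33 mm above the bench, with a round socket 19.5 mm wide, floor 10 mm above the bench. Origin: centre of the underside, z up. On the boss's +x and -x sides a sprung steel roller (top 38 mm above the bench) holds the cap's foot
- cap: orange square cap, an upside-down cup 48 x 48 x 60 mm high, 45 g. Origin: centre of its open lower end, z up, axes along its sides. At first it stands on the dock's 25 mm top, over the cell, same yaw as the dock; rollers hold a 2 mm bead at its foot: a straight upward pull of about 10 N (up to 15) frees it within 8 mm; it is clear of the cell after 55 mm
- cell: blue-sleeved battery cell, upright cylinder 18 mm across, 65 mm high, about 46 g, standing loose in the dock's socket under the cap; its lower end is 10 mm and its top 75 mm above the bench. Origin: centre of its lower end, z along its axis
- tongs: green plastic spring tongs, 205 mm long, 26 mm high, 78 g, lying flat. Origin: underside, midway between the arms in the middle of the ribbed grip, near the centre of mass; x to the jaws (x 75 to 110 mm), z up; hinge at x -80 mm. Grip x -28 to 34 mm: 53 mm over the outer faces when open, squeezed across y. The frame is fixed to the left (+y) arm, so it turns a little as the tongs close
- tongs_arm (a joint): closing angle of the tongs, rad: 0 = sprung open (45 mm between the jaws), 0.156 = closed on the cell (18 mm, 40 mm over the grip), 0.24 = stop. The spring pushes each side of the grip with 3 N when open, 5 N at the cell; about 25 N of grip holds the cell well. Squeezed only 5 to 6 mm, the tongs stay in the gripper with the jaws still about 33 mm apart
- jaw_left (a point): middle of the inner face of the left (+y) jaw pad, 13 mm above the tongs' underside; pads 35 mm long and 22 mm high
- jaw_right (a point): middle of the inner face of the right (-y) jaw pad; the point midway between both jaw points is where the cell should be, 93 mm ahead of the tongs' origin
- mat: flat blue mat fixed to the bench, 150 (x) by 130 (y) by 3 mm, empty. Origin: centre of its underside
- led_panel: grey lamp panel with LEDs, 75 by 162 by 15 mm, loose bystander; origin under its centre
- lamp_frame: black lamp frame with handle, 96 by 300 by 18 mm, loose bystander; origin under its middle
- solder_tube: clear solder tube with orange end, 150 by 26 by 26 mm, loose bystander; origin under its middle
- tip_cleaner: round blue cup of brass wool, 60 mm across, 34 mm high, loose bystander; origin under its centre
- screwdriver: screwdriver lying on the bench, loose bystander
- screw_box: yellow open box 90 by 70 by 30 mm, loose bystander; origin under its centre
Mind the look-alikes: they are no part of the job. What is meant by the tongs is not grey or red, and is the larger of those in its own colour.

How it is judged:
On the way, in this order (a step that is already met when the one before it is completed fails the run):
1. the cap stands upright on the mat, let go, with the cell still in the dock (x of cap in the frame of mat between -0.07 and 0.07 m and y of cap in the frame of mat between -0.06 and 0.06 m and height (world z) of cap below 0.008 m and angle between cap's own z axis and vertical below 0.15 rad and contact force between cap and the fingers below 0.1 N and horizontal distance between cell and dock below 0.006 m and height (world z) of cell below 0.016 m), for 0.2 s.
2. the tongs are off the bench, held by the gripper, the cell still in the dock (height (world z) of tongs above 0.02 m and contact force between tongs and the fingers above 0.5 N and horizontal distance between cell and dock below 0.006 m and height (world z) of cell below 0.016 m), for 0.2 s.
At the end, for the whole second after the job is handed in: The cell is in the jaws of the gripped tongs, lower end 98 mm or more above the bench, within 0.4 rad of upright, at rest (under 0.03 m/s), touched by neither gripper, arm nor dock; tongs clear of the dock. The cap stands upright on the mat, centre at least 5 mm inside its edges (height (world z) of cell above 0.098 m and angle between cell's own z axis and vertical below 0.4 rad and linear speed of cell below 0.03 m/s and contact force between cell and tongs above 0.5 N and contact force between tongs and the fingers above 1 N and contact force between cell and the arm below 0.05 N and contact force between cell and the fingers below 0.05 N and contact force between each of cell, tongs and dock below 0.05 N and distance between each of jaw_left, jaw_right and cell below 0.08 m and x of cap in the frame of mat between -0.07 and 0.07 m and y of cap in the frame of mat between -0.06 and 0.06 m and height (world z) of cap below 0.008 m and angle between cap's own z axis and vertical below 0.15 rad); the arm keeps its last pose, push and grip.
It fails at once if the gripper touches the cell (contact force between cell and the fingers above 0.3 N).
It fails at once if a bystander is moved by more than 25 mm (distance of any of led_panel, lamp_frame, solder_tube, tip_cleaner, screwdriver, screw_box from where it was at the start of the episode above 0.025 m).
It also fails if it takes over 61 s, if anything falls off the work surface, if the arm or the gripper's body presses on something with over 40 N, if the wrist force passes 120 N, or if a joint passes its speed limit or range.

## Robot

A 7-joint arm with a two-finger parallel gripper is mounted at the origin on the work surface. World frame = base frame: x ahead of the robot, y to its left, z up, the work surface at z = 0. Lengths are in m, angles in rad, forces in N, time in s.
With the tool pointing down it reaches from about 0.425 to 0.875 m from the base axis. Payload 4.7 kg.
Tool frame: the origin (TCP) lies midway between the tips of the shut fingers; the grasp point (between the pads) lies 19 mm behind it; z points along the fingers, y is the line along which they close (so a half turn about z gives the same grasp; the last joint's range is limited). The gripper opens to 87 mm and grips with 3 to 60 N. Pads are 19 mm wide; open, the fingers measure 117 mm over their backs; the gripper's body (75 mm by 190 mm) begins 51 mm behind the grasp point.
Start: joints at [1.32, 0.321, -0.07, 1.45, 0.023, 1.371, -0.057], TCP at [0.17, -0.627, 0.223] pointing down, gripper open.
Joint ranges: [-2.86, 2.86], [-0.3, 2.09], [-1.38, 1.24], [0.06, 2.45], [-1.56, 4.7], [0.09, 2.05], [-2.69, 2.69]. Speed limits (rad/s): [2.57, 2.57, 3.14, 3.14, 3.14, 3.14, 3.14].

## Interface

Orientations are given as a rotation vector (axis times angle).
In Python, from bench import ctrl gives the robot as it stands. The module is installed in compiled form; this text tells all that it offers.
- The arm moves only by the shell command python3 -m handwheel 'ROWS' [FORCE]. ROWS is JSON, a list of rows, each a list of 7 numbers: the finger opening in m, from 0 to 0.087, then the shift along the tool's x, y, z in m, then the turn, a rotation vector about the tool's x, y, z in degrees. A call has 1 to 12 rows; each row shifts and turns the commanded pose from where the row before left it, along the tool's axes as they then stand; what a row does not reach is not made up. A row lasts 1/8 s, in which the tool goes at most 62.5 mm and 10.7 degrees, less where a joint would pass 70% of its speed; a pose out of reach is approached as far as the arm can. A call is refused whole if a number of a shift passes 0.0625 or a number of a turn 10.7, either way. A call with a gripper value outside its range is refused whole. The fingers move at their own pace and stop on an object; FORCE is the grip in N (left out, the last holds). Time passes only in rows, so rows that do not move let the fingers close. It gives the time, the measured TCP pose, the force, the opening and the grip force at its end, in the units of the state.
- ctrl.get_state(): the state, without advancing time (a new reading comes with each control period).
- ctrl.get_image(name): name is "scene" or "top" or "wrist"; returns (picture, depth): 480x640x3 uint8, blue, green, red; 480x640 float32, m along the optical axis (not along the pixel's ray), 0 where there is no reading.
- ctrl.camera_info(name): a dict with "intrinsics" (3x3 intrinsics, pixels), "D" ([k1, k2, p1, p2, k3] as OpenCV has them; the pictures are not rectified), "R" (3x3) and "t" (3): a world point X has camera coordinates R X + t. Camera axes: x right, y down, z forward; pixel columns grow to the right and rows downward; lengths in m; the calibration is good to about 2 mm. A picture is of the moment at which its call begins: read the wrist's pose just before it. camera_info takes no time and is no camera call; for the wrist camera it gives the pose at the moment of the call.
- ctrl.close_job(): hands the job in; it is judged then, once.
The state is a dict: "time": time; "joint_positions": joint angles; "qd": joint speeds; "joint_torque": joint torques, N m; "position": TCP position; "tool_rot": TCP orientation; "ft_force": force on the tool from outside, world axes, zero at the start; "torque": the same for the moment, N m; "grip_width": opening from 0.0 (shut) to 1.0 (fully open); "grip_force": force on a finger pad.
Only numpy, scipy, OpenCV 4.12 (cv2) and the standard library are available. Lean on these libraries where they do the work, as an engineer would, in place of code of your own. Each camera call takes 0.05 s, during which the arm holds its last target. There are 200 camera calls.

## Working session

There is one attempt and no reset: what is moved stays moved. The work goes in short steps, Python scripts to look and compute and a shell command to move; the robot and the scene stay as the last step left them, time stands still between calls to the robot, and variables do not carry over. Pictures are saved under pics/ and viewed, at most 11 in all, crops included, and the job is handed in when it is done.

```bash
mkdir -p pics; cat > h.py <<'E'
import numpy as np, cv2, json
from scipy.spatial.transform import Rotation as Ro
from bench import ctrl
def cam(n):
    i=ctrl.camera_info(n); return [np.array(i[k],float) for k in ("intrinsics","D","R","t")]
def ray(c,uv):
    K,D,R,t=c; p=cv2.undistortPoints(np.array(uv,float).reshape(-1,1,2),K,D).reshape(-1,2)
    d=np.c_[p,np.ones(len(p))]@R; return -R.T@t,d
def onz(c,uv,z):
    o,d=ray(c,uv); return o+d*((z-o[2])/d[:,2:3])
def proj(c,X):
    K,D,R,t=c; return cv2.projectPoints(np.array(X,float).reshape(-1,3),cv2.Rodrigues(R)[0],t,K,D)[0].reshape(-1,2)
def tri(c1,u1,c2,u2):
    o1,d1=ray(c1,u1);o2,d2=ray(c2,u2);d1=d1[0];d2=d2[0]
    s=np.linalg.lstsq(np.c_[d1,-d2],o2-o1,rcond=None)[0]
    a=o1+d1*s[0];b=o2+d2*s[1];return (a+b)/2,np.linalg.norm(a-b)
def delta(p,yaw=None):
    """tool-frame shift to world p"""
    s=ctrl.get_state();R=Ro.from_rotvec(s["tool_rot"]).as_matrix();return R.T@(np.array(p)-s["position"])
def st():
    s=ctrl.get_state();R=Ro.from_rotvec(s["tool_rot"]).as_matrix()
    print(round(s["time"],2),"p",np.round(s["position"],4),"\nR",np.round(R,3).tolist(),"F",np.round(s["ft_force"],1),"w",round(s["grip_width"],3),"gf",s["grip_force"],"q",np.round(s["joint_positions"],2));return s,R
E
python3 - <<'E'
from h import *
st()
for n in ("scene","top"):
    im,d=ctrl.get_image(n);cv2.imwrite(f"pics/{n}0.png",im);np.save(f"{n}0.npy",d)
    c=cam(n);print(n,"cam pos",np.round(-c[2].T@c[3],3),"axis",np.round(c[2][2],2))
E
```

```text
0.0 p [ 0.1699 -0.6268  0.2215] 
R [[0.965, 0.262, -0.001], [0.262, -0.965, 0.002], [-0.0, -0.002, -1.0]] F [ 0.5  1.5 -0.1] w 1.003 gf 0.0 q [ 1.32  0.32 -0.07  1.45  0.02  1.37 -0.06]
scene cam pos [1.113 0.139 1.119] axis [-0.48 -0.1  -0.87]
top cam pos [0.311 0.021 1.868] axis [ 0.12 -0.01 -0.99]
```

View pics/top0.png

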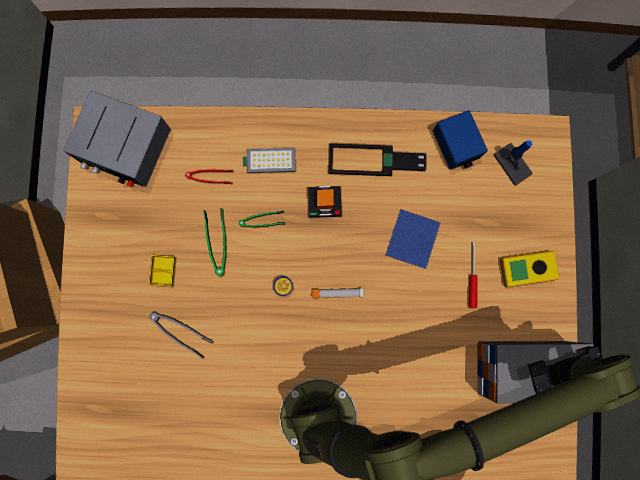

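View pics/scene0.png

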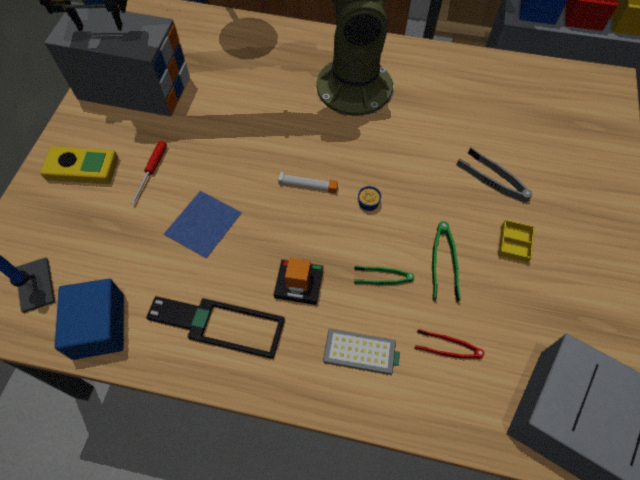

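Top view: the cap is at (325,198) on the dock, and the mat is at (413,238). Four tongs-like things: red (210,176), small green (262,219), large green (217,243) and grey (182,335). The large green one is the tongs meant: green, not grey or red, and the larger of the two greens. I'll measure it and confirm it in a crop.

```bash
cat > m.py <<'E'
from h import *
I={n:cv2.imread(f"pics/{n}0.png") for n in("top","scene")};C={n:cam(n) for n in I}
def mask(im,lo,hi): return cv2.inRange(cv2.cvtColor(im,cv2.COLOR_BGR2HSV),lo,hi)
def comps(m,amin=40):
    return [c for c in sorted(cv2.findContours(m,cv2.RETR_EXTERNAL,cv2.CHAIN_APPROX_NONE)[0],key=cv2.contourArea,reverse=True) if cv2.contourArea(c)>amin]
E
python3 - <<'E'
from m import *
for n in I:
    for name,lo,hi in (("orange",(5,150,90),(16,255,255)),("green",(55,100,40),(85,255,255)),("blue",(105,80,60),(125,255,255))):
        for c in comps(mask(I[n],lo,hi))[:5]:
            r=cv2.minAreaRect(c);print(n,name,cv2.contourArea(c),np.round(r[0],1),np.round(r[1],1),"box",np.round(cv2.boxPoints(r),1).tolist())
a=cv2.resize(I["top"][195:285,140:300],None,fx=5,fy=5,interpolation=cv2.INTER_CUBIC)
cv2.imwrite("pics/crop1.png",a)
b=cv2.resize(I["scene"][250:315,265:335],None,fx=8,fy=8,interpolation=cv2.INTER_CUBIC)
b2=cv2.resize(I["top"][180:222,300:350],None,fx=5,fy=5,interpolation=cv2.INTER_CUBIC)
o=np.zeros((b.shape[0],800,3),np.uint8);o[:,:b.shape[1]]=b;o[:b2.shape[0],b.shape[1]:b.shape[1]+250]=b2[:,:800-b.shape[1]][:, :250] if b2.shape[1]<=800-b.shape[1] else 0
cv2.imwrite("pics/crop2.png",o[:600])
E
```

```text
top orange 6733.0 [416.9 357. ] [107.1 283. ] box [[265.70001220703125, 363.1000061035156], [526.0999755859375, 252.3000030517578], [568.0, 350.79998779296875], [307.70001220703125, 461.70001220703125]]
top orange 900.5 [ 42.2 260.9] [127.3  17.9] box [[11.399999618530273, 204.5], [28.200000762939453, 198.1999969482422], [73.0, 317.29998779296875], [56.20000076293945, 323.70001220703125]]
top orange 737.0 [454.6 414.2] [21.1 97. ] box [[404.8999938964844, 415.79998779296875], [499.1000061035156, 392.20001220703125], [504.20001220703125, 412.70001220703125], [410.1000061035156, 436.20001220703125]]
top orange 527.0 [  8. 297.] [16. 70.] box [[0.0, 332.0], [0.0, 262.0], [16.0, 262.0], [16.0, 332.0]]
top orange 246.0 [325. 197.] [16. 16.] box [[317.0, 189.0], [333.0, 189.0], [333.0, 205.0], [317.0, 205.0]]
top green 245.0 [518.6 269.9] [18.7 14.6] box [[509.79998779296875, 261.8999938964844], [524.2000122070312, 259.5], [527.2999877929688, 277.8999938964844], [512.9000244140625, 280.3999938964844]]
top green 174.5 [216.1 242.5] [65.6 19.2] box [[202.89999389648438, 211.0], [222.0, 208.8
[... 1259 characters left out ...]
69999694824219, 168.89999389648438], [87.5, 148.5], [104.30000305175781, 154.10000610351562], [97.5, 174.5]]
scene green 211.5 [200.  317.7] [13.2 19.3] box [[190.5, 324.3999938964844], [197.1999969482422, 306.29998779296875], [209.60000610351562, 311.0], [202.8000030517578, 329.1000061035156]]
scene green 206.0 [384. 275.] [16. 58.] box [[355.0, 267.0], [413.0, 267.0], [413.0, 283.0], [355.0, 283.0]]
scene blue 3146.5 [ 82.5 313.5] [69. 55.] box [[55.0, 279.0], [110.0, 279.0], [110.0, 348.0], [55.0, 348.0]]
scene blue 2518.0 [202.1 223.2] [47.4 63. ] box [[164.10000610351562, 233.5], [202.6999969482422, 183.8000030517578], [240.1999969482422, 212.89999389648438], [201.5, 262.6000061035156]]
```

View pics/crop1.png

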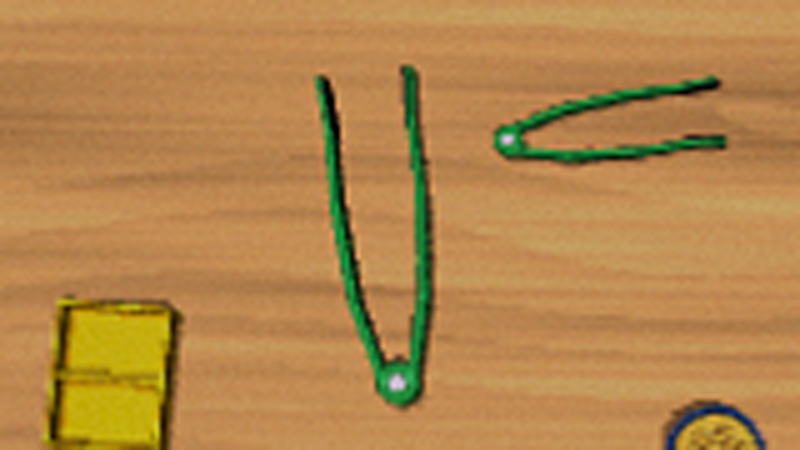

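View pics/crop2.png

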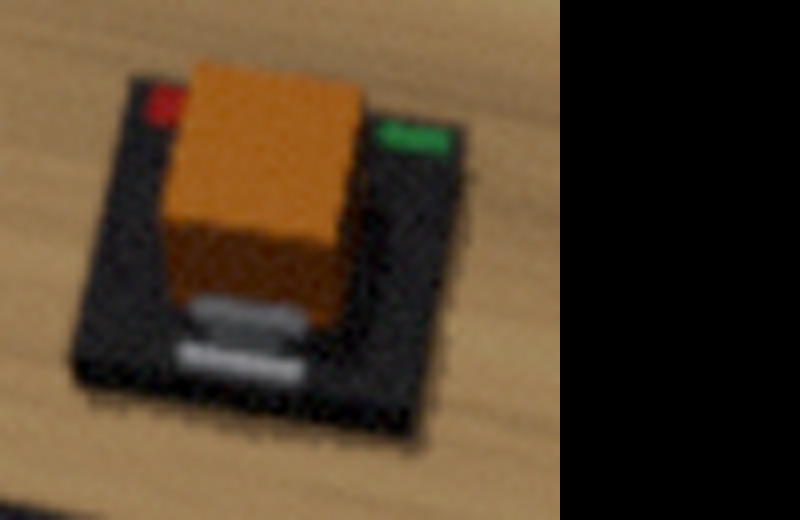

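Crop 1 confirms it: the larger green tongs have their hinge at (219.6,271.4) and tips at (204.6,211) and (221.6,209). Crop 2 shows the cap's top face clearly, with its corners in the scene view at (289,258), (310,261), (307,280) and (285,277).

```bash
python3 - <<'E'
from m import *
T,S=C["top"],C["scene"]
# cap top corners: two views
top=[(316.7,188.7),(333.3,188.7),(333.3,205.3),(316.7,205.3)]
sc=[(306.9,280),(285.25,276.9),(289.4,257.75),(310.25,261)]
P=[]
for a,b in zip(top,sc):
    p,e=tri(T,a,S,b);P.append(p);print("cap",np.round(p,4),round(e,4))
print("cap centre",np.mean(P,0)); 
Q=onz(S,sc,0.085);print("scene @85",np.round(Q.mean(0),4),"edges",[(round(np.linalg.norm(Q[i]-Q[i-1]),4),round(np.degrees(np.arctan2(*(Q[i]-Q[i-1])[1::-1])),1)) for i in range(4)]); print("top @85",onz(T,top,.085).mean(0))
# dock outline by dark mask, scene
for n,z in (("top",.025),("scene",.025)):
    m=mask(I[n],(0,0,0),(180,255,60))
    x,y=(325,202) if n=="top" else (298,283)
    w=np.zeros_like(m);w[y-30:y+30,x-30:x+30]=m[y-30:y+30,x-30:x+30]
    w=cv2.morphologyEx(w,cv2.MORPH_CLOSE,np.ones((3,3)));c=comps(w)[0];r=cv2.minAreaRect(c)
    b=onz(globals()["T" if n=="top" else "S"],cv2.boxPoints(r),z);print("dock",n,r,np.round(b.mean(0),4),np.round(b,3).tolist())
# mat
bx=[]
for n in I:
    c=[c for c in comps(mask(I[n],(105,80,60),(125,255,255))) if cv2.pointPolygonTest(c,(413,238) if n=="top" else (202,223),False)>0][0]
    q=cv2.approxPolyDP(c,6,True).reshape(-1,2);m=cv2.moments(c);ct=(m["m10"]/m["m00"],m["m01"]/m["m00"]);bx.append(ct)
    print("mat",n,np.round(onz(C[n],[ct],.003),4),np.round(onz(C[n],q,.003),3).tolist())
print("mat tri",tri(T,bx[0],S,bx[1]))
# tongs
th,tl,tr=(219.6,271.4),(204.6,211),(221.6,209)
g=[c for c in comps(mask(I["scene"],(55,100,40),(85,255,255))) if 425<c[:,0,0].mean()<465][0].reshape(-1,2)
print("scene tongs extremes",g[g[:,1].argmin()],g[g[:,1]>296].tolist())
for nm,z in(("z26",.026),("z13",.013)): print(nm,"top",np.round(onz(T,[th,tl,tr],z),4).tolist(),"scene",np.round(onz(S,[(444.5,227),(458,299),(435,298)],z),4).tolist())
E
```

```text
cap [0.6697 0.0141 0.0861] 0.0047
cap [ 0.6712 -0.0344  0.0822] 0.0051
cap [ 0.6226 -0.0362  0.0796] 0.0027
cap [0.6214 0.0119 0.0823] 0.0017
cap centre [ 0.64623844 -0.01116425  0.08255577]
scene @85 [ 0.6471 -0.009   0.085 ] edges [(np.float64(0.0464), np.float64(4.0)), (np.float64(0.0478), np.float64(-86.2)), (np.float64(0.0472), np.float64(-176.9)), (np.float64(0.0471), np.float64(92.8))]
top @85 [ 0.64615692 -0.01282127  0.085     ]
dock top ((324.417724609375, 201.44326782226562), (30.335742950439453, 32.2941780090332), 87.70938873291016) [ 0.6439 -0.0124  0.025 ] [[0.687, 0.039, 0.025], [0.693, -0.059, 0.025], [0.6, -0.063, 0.025], [0.595, 0.034, 0.025]]
dock scene ((298.1241455078125, 282.280029296875), (44.2437629699707, 38.77275466918945), 9.7824068069458) [ 0.6521 -0.0094  0.025 ] [[0.702, -0.055, 0.025], [0.606, -0.065, 0.025], [0.602, 0.039, 0.025], [0.698, 0.044, 0.025]]
mat top [[ 0.5379 -0.283   0.003 ]] [[0.625, -0.244, 0.003], [0.49, -0.202, 0.003], [0.452, -0.321, 0.003], [0.587, -0.365, 0.003]]
mat scene [[ 0.5422 -0.2812  0.003 ]] [[0.454, -0.318, 0.003], [0.59, -0.361, 0.003], [0.625, -0.244, 0.003], [0.492, -0.2, 0.003]]
mat tri (array([ 0.53870302, -0.28397152, -0.00395699]), np.float64(0.0003100901298887642))
scene tongs extremes [441 222] [[434, 297], [435, 297], [458, 297], [459, 298], [459, 299], [459, 298], [459, 297]]
z26 top [[0.4272, 0.2968, 0.026], [0.6086, 0.3485, 0.026], [0.6155, 0.2971, 0.026]] scene [[0.4336, 0.3033, 0.026], [0.6141, 0.3516, 0.026], [0.6231, 0.301, 0.026]]
z13 top [[0.4281, 0.2987, 0.013], [0.6107, 0.3508, 0.013], [0.6176, 0.2991, 0.013]] scene [[0.4255, 0.3052, 0.013], [0.6082, 0.3541, 0.013], [0.6173, 0.3029, 0.013]]
```

```bash
python3 -m handwheel '[[0.087,0,0,-0.03,0,0,0],[0.087,0.045,-0.034,-0.01,0,0,0],[0.087,0.045,-0.034,-0.01,0,0,0],[0.087,0.045,-0.034,0,0,0,0],[0.087,0.045,-0.034,0,0,0,0],[0.087,0.045,-0.034,0,0,0,0],[0.087,0.045,-0.034,0,0,0,0],[0.087,0.045,-0.034,0,0,0,0],[0.087,0.045,-0.034,0,0,0,0],[0.087,0.045,-0.034,0,0,0,0],[0.087,0.045,-0.034,0,0,0,0],[0.087,0,0,0,0,0,0]]'; python3 - <<'E'
from h import *
st();print(np.round(delta([.6465,-.011,.27]),4))
c=cam("wrist");print(-c[2].T@c[3],c[2][2],c[0][0,0])
E
```

```text
time: 1.6
position: [0.5177, -0.1755, 0.2722]
tool_rot: [-3.109, -0.43, -0.002]
ft_force: [-0.0, 0.5, -0.7]
grip_width: 0.996
grip_force: 0.0
1.6 p [ 0.5177 -0.1755  0.2722] 
R [[0.963, 0.271, 0.001], [0.271, -0.963, 0.003], [0.001, -0.002, -1.0]] F [-0.   0.5 -0.7] w 0.996 gf 0.0 q [ 0.76  0.11 -0.51  1.62  0.05  1.43 -1.06]
[ 0.1686 -0.1234  0.0028]
[ 0.5839558  -0.15703336  0.43339035] [-0.24143199 -0.06604968 -0.96816736] 421.4920269965335
```

```bash
python3 -m handwheel '[[0.087,0.042,-0.031,0,0,0,0],[0.087,0.042,-0.031,0,0,0,0],[0.087,0.042,-0.031,0,0,0,0],[0.087,0.042,-0.031,0,0,0,0],[0.087,0,0,0,0,0,6.2],[0.087,0,0,0,0,0,6.2],[0.087,0,0,0,0,0,0],[0.087,0,0,0,0,0,0]]'; python3 - <<'E'
from h import *
st();c=cam("wrist");im,d=ctrl.get_image("wrist");cv2.imwrite("pics/w1.png",im);np.savez("w1.npz",*c,d)
E
```

```text
time: 2.6
position: [0.6449, -0.0187, 0.2723]
tool_rot: [3.14, 0.077, -0.001]
ft_force: [0.4, 0.1, 0.2]
grip_width: 0.999
grip_force: 0.0
2.6 p [ 0.6449 -0.0187  0.2723] 
R [[0.999, 0.049, -0.0], [0.049, -0.999, -0.001], [-0.001, 0.0, -1.0]] F [0.4 0.1 0.2] w 0.999 gf 0.0 q [ 0.43  0.35 -0.59  1.37  0.19  1.48 -1.67]
```

View pics/w1.png

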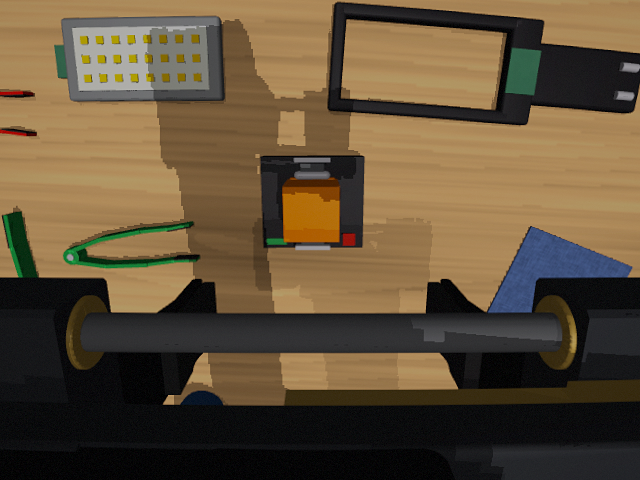

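Wrist view 1: the cap's top face spans about (284..340, 187..243) on the black dock. The rollers are above and below it in the picture (dock ±x), so I'll grip the ±y sides. I need a second view for height.

```bash
python3 -m handwheel '[[0.087,-0.04,-0.008,0.02,0,0,0],[0.087,-0.03,0,0.03,0,0,0],[0.087,0,0,0,0,0,0],[0.087,0,0,0,0,0,0]]'; cat > w.py <<'E'
from m import *
def load(k):
    z=np.load(f"{k}.npz");return [z[f"arr_{i}"] for i in range(4)],cv2.imread(f"pics/{k}.png")
def snap(k):
    c=cam("wrist");im,d=ctrl.get_image("wrist");cv2.imwrite(f"pics/{k}.png",im);np.savez(f"{k}.npz",*c,d);return c,im
def face(im,lo=(5,150,150),hi=(25,255,255),near=None):
    cs=comps(mask(im,lo,hi));c=cs[0] if near is None else min(cs,key=lambda c:np.hypot(*(c.reshape(-1,2).mean(0)-near)));r=cv2.minAreaRect(c);b=cv2.boxPoints(r)
    i=np.argsort(np.arctan2(b[:,1]-r[0][1],b[:,0]-r[0][0]));return b[i],r
E
python3 - <<'E'
from w import *
st();snap("w2");L=[load("w1"),load("w2")]
f=[face(im)[0] for _,im in L];print(np.round(f,1).tolist())
P=[tri(L[0][0],a,L[1][0],b) for a,b in zip(*f)]
for p,e in P: print(np.round(p,4),round(e,4))
print("tri mean",np.mean([p for p,_ in P],0))
for (c,_),q in zip(L,f):
    X=onz(c,q,.085);e=[X[(i+1)%4]-X[i] for i in range(4)];print("@85",np.round(X.mean(0),4),[(round(np.linalg.norm(v),4),round(np.degrees(np.arctan2(v[1],v[0])),1)) for v in e])
E
```

```text
time: 3.15
position: [0.5759, -0.0136, 0.2237]
tool_rot: [3.14, 0.076, 0.004]
ft_force: [-0.1, -0.2, 0.2]
grip_width: 1.0
grip_force: 0.0
3.15 p [ 0.5759 -0.0136  0.2237] 
R [[0.999, 0.048, 0.002], [0.048, -0.999, -0.0], [0.002, 0.0, -1.0]] F [-0.1 -0.2  0.2] w 1.0 gf 0.0 q [ 0.5   0.21 -0.6   1.62  0.12  1.35 -1.64]
[[[282.0, 192.0], [338.0, 192.0], [338.0, 241.0], [282.0, 241.0]], [[287.0, 96.0], [355.0, 96.0], [355.0, 123.0], [287.0, 123.0]]]
[0.6671 0.0128 0.1023] 0.0006
[ 0.6692 -0.031   0.102 ] 0.0
[ 0.6501 -0.0273  0.1825] 0.0031
[0.6486 0.0055 0.184 ] 0.0002
tri mean [ 0.65875478 -0.00998972  0.14270505]
@85 [ 0.6449 -0.0095  0.085 ] [(np.float64(0.0464), np.float64(-87.2)), (np.float64(0.0419), np.float64(-176.6)), (np.float64(0.0478), np.float64(92.8)), (np.float64(0.0419), np.float64(1.5))]
@85 [ 0.6607 -0.0096  0.085 ] [(np.float64(0.0461), np.float64(-87.3)), (np.float64(0.0178), np.float64(-176.2)), (np.float64(0.0467), np.float64(92.7)), (np.float64(0.0178), np.float64(1.7))]
```

```bash
python3 - <<'E'
from w import *
for k,u,v0,v1 in(("w1",311,170,256),("w2",321,70,160)):
    c,im=load(k);h=cv2.cvtColor(im,cv2.COLOR_BGR2HSV);print(k,[(v,*[int(q) for q in np.median(h[v,u-12:u+13],0)]) for v in range(v0,v1,3)])
E
```

```text
w1 [(170, 120, 12, 45), (173, 130, 7, 103), (176, 140, 10, 105), (179, 10, 72, 68), (182, 13, 248, 72), (185, 13, 248, 70), (188, 15, 251, 132), (191, 15, 251, 131), (194, 18, 241, 181), (197, 18, 239, 179), (200, 18, 241, 180), (203, 18, 237, 180), (206, 18, 238, 180), (209, 18, 239, 179), (212, 18, 242, 180), (215, 18, 244, 180), (218, 18, 246, 180), (221, 18, 245, 180), (224, 18, 245, 180), (227, 18, 249, 180), (230, 16, 255, 174), (233, 16, 255, 174), (236, 16, 254, 174), (239, 16, 254, 174), (242, 11, 137, 97), (245, 135, 9, 84), (248, 130, 8, 158), (251, 16, 134, 136), (254, 17, 130, 131)]
w2 [(70, 17, 125, 172), (73, 15, 41, 148), (76, 120, 3, 175), (79, 135, 13, 55), (82, 105, 13, 77), (85, 113, 10, 76), (88, 113, 14, 70), (91, 135, 10, 96), (94, 126, 13, 113), (97, 18, 232, 177), (100, 18, 230, 176), (103, 18, 232, 176), (106, 18, 230, 176), (109, 18, 232, 176), (112, 18, 231, 176), (115, 18, 233, 176), (118, 18, 229, 177), (121, 17, 232, 170), (124, 15, 238, 133), (127, 15, 238, 133), (130, 15, 238, 133), (133, 15, 238, 132), (136, 15, 241, 132), (139, 15, 240, 131), (142, 18, 235, 178), (145, 18, 235, 177), (148, 18, 233, 177), (151, 18, 233, 177), (154, 18, 232, 177), (157, 18, 233, 177)]
```

```bash
python3 - <<'E'
from w import *
L=[load("w1"),load("w2")]
f=[face(im,(5,150,105))[0] for _,im in L];print(np.round(f,1).tolist())
P=[tri(L[0][0],a,L[1][0],b) for a,b in zip(*f)]
for p,e in P: print(np.round(p,4),round(e,4))
print("tri mean",np.mean([p for p,_ in P],0))
for (c,_),q in zip(L,f):
    X=onz(c,q,.085);e=[X[(i+1)%4]-X[i] for i in range(4)];print("@85",np.round(X.mean(0),4),[(round(np.linalg.norm(v),4),round(np.degrees(np.arctan2(v[1],v[0])),1)) for v in e])
E
```

```text
[[[282.0, 187.0], [339.0, 187.0], [339.0, 241.0], [282.0, 241.0]], [[286.0, 95.0], [355.0, 95.0], [355.0, 165.0], [286.0, 165.0]]]
[0.669  0.0145 0.0863] 0.0001
[ 0.6712 -0.0322  0.086 ] 0.0002
[ 0.6243 -0.0354  0.0818] 0.0002
[0.6219 0.0136 0.0819] 0.0003
tri mean [ 0.64661697 -0.00989641  0.08402757]
@85 [ 0.6469 -0.0098  0.085 ] [(np.float64(0.0471), np.float64(-87.2)), (np.float64(0.0461), np.float64(-176.6)), (np.float64(0.0486), np.float64(92.8)), (np.float64(0.0461), np.float64(1.5))]
@85 [ 0.6468 -0.0099  0.085 ] [(np.float64(0.0468), np.float64(-87.3)), (np.float64(0.047), np.float64(-176.2)), (np.float64(0.0485), np.float64(92.7)), (np.float64(0.047), np.float64(1.7))]
```

```bash
python3 -m handwheel '[[0.087,0.036,0,0,0,0,0],[0.087,0.035,0,0,0,0,0],[0.087,0,0,0,0,0,0],[0.087,0,0,0.05,0,0,0],[0.087,0,0,0.05,0,0,0],[0.087,0,0,0.05,0,0,0],[0.087,0,0,0.034,0,0,0],[0.087,0,0,0,0,0,0],[0.03,0,0,0,0,0,0],[0.03,0,0,0,0,0,0],[0.03,0,0,0,0,0,0],[0.03,0,0,0,0,0,0]]' 40; python3 -c "from h import *;st()"
```

```text
time: 4.7
position: [0.6461, -0.0098, 0.0393]
tool_rot: [3.14, 0.076, 0.002]
ft_force: [0.4, 0.5, 0.3]
grip_width: 0.63
grip_force: 0.0
4.7 p [ 0.6461 -0.0098  0.0393] 
R [[0.999, 0.048, 0.001], [0.048, -0.999, -0.0], [0.001, 0.0, -1.0]] F [0.4 0.5 0.3] w 0.63 gf 0.0 q [ 0.4   0.52 -0.55  1.64  0.3   1.07 -1.76]
```

Still closing.

```bash
python3 -m handwheel '[[0.03,0,0,0,0,0,0],[0.03,0,0,0,0,0,0],[0.03,0,0,0,0,0,0],[0.03,0,0,0,0,0,0]]' 40; python3 -c "from h import *;st()"
```

```text
time: 5.2
position: [0.6459, -0.0099, 0.0389]
tool_rot: [3.14, 0.076, 0.0]
ft_force: [-1.8, -1.6, 3.1]
grip_width: 0.546
grip_force: 40.0
5.2 p [ 0.6459 -0.0099  0.0389] 
R [[0.999, 0.048, 0.0], [0.048, -0.999, -0.0], [0.0, 0.0, -1.0]] F [-1.8 -1.6  3.1] w 0.546 gf 40.0008255103603 q [ 0.4   0.52 -0.55  1.64  0.3   1.07 -1.76]
```

```bash
python3 -m handwheel '[[0.03,0,0,-0.004,0,0,0],[0.03,0,0,-0.004,0,0,0],[0.03,0,0,-0.004,0,0,0],[0.03,0,0,-0.006,0,0,0],[0.03,0,0,-0.01,0,0,0],[0.03,0,0,-0.01,0,0,0],[0.03,0,0,-0.01,0,0,0],[0.03,0,0,-0.012,0,0,0],[0.03,0,0,-0.02,0,0,0],[0.03,0,0,-0.03,0,0,0],[0.03,0,0,-0.03,0,0,0],[0.03,0,0,0,0,0,0]]' 50; python3 - <<'E'
from w import *
st();im,_=ctrl.get_image("scene");cv2.imwrite("pics/s2.png",im);snap("w3")
cv2.imwrite("pics/s2c.png",cv2.resize(im[170:340,150:380],None,fx=3,fy=3))
print(np.round(delta([.540,-.283,.18]),4))
E
```

```text
time: 6.7
position: [0.6477, -0.0094, 0.1826]
tool_rot: [3.14, 0.076, 0.01]
ft_force: [-0.1, -0.0, 0.0]
grip_width: 0.549
grip_force: 50.0
6.7 p [ 0.6477 -0.0094  0.1826] 
R [[0.999, 0.048, 0.006], [0.048, -0.999, -0.0], [0.006, 0.001, -1.0]] F [-0.1 -0.   0. ] w 0.549 gf 50.000030463561416 q [ 0.43  0.39 -0.59  1.5   0.22  1.31 -1.7 ]
[-0.1187  0.2678 -0.0011]
```

View pics/s2c.png

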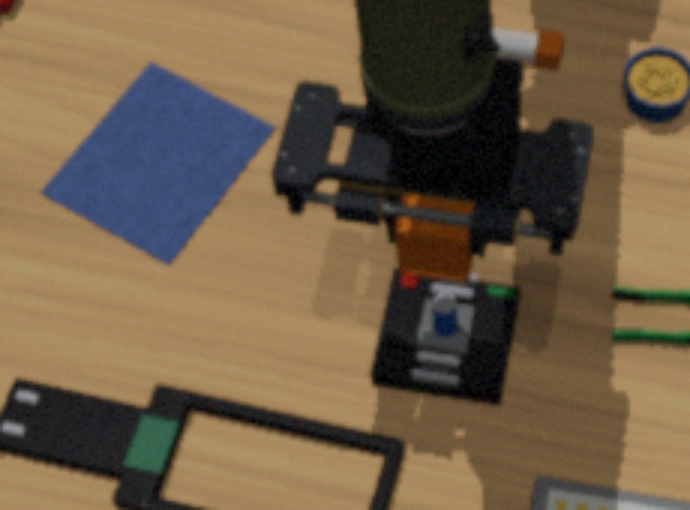

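The cap is in the fingers, and the cell still stands in the dock socket, at crop (445,318). Now to the mat.

```bash
python3 -m handwheel '[[0.03,-0.024,0.054,0,0,0,0],[0.03,-0.024,0.054,0,0,0,0],[0.03,-0.024,0.054,0,0,0,0],[0.03,-0.024,0.054,0,0,0,0],[0.03,-0.023,0.052,0,0,0,0],[0.03,0,0,0,0,0,0],[0.03,0,0,0.05,0,0,0],[0.03,0,0,0.05,0,0,0],[0.03,0,0,0.04,0,0,0],[0.03,0,0,0.012,0,0,0],[0.03,0,0,0.006,0,0,0],[0.03,0,0,0,0,0,0]]'; python3 -c "
from h import *;st();print(delta([.54,-.283,.017]))"
```

```text
time: 8.3
position: [0.5407, -0.2833, 0.0216]
tool_rot: [3.14, 0.076, 0.002]
ft_force: [0.2, -0.3, 0.0]
grip_width: 0.549
grip_force: 50.0
8.3 p [ 0.5407 -0.2833  0.0216] 
R [[0.999, 0.049, 0.001], [0.049, -0.999, -0.001], [0.001, 0.001, -1.0]] F [ 0.2 -0.3  0. ] w 0.549 gf 49.9999909568578 q [ 0.8   0.45 -0.44  1.75  0.22  0.99 -1.25]
[-0.00071589 -0.00033435  0.00459949]
```

```bash
python3 -m handwheel '[[0.03,0,0,0.0025,0,0,0],[0.03,0,0,0.002,0,0,0],[0.03,0,0,0,0,0,0],[0.03,0,0,0,0,0,0]]'; python3 -c "
from h import *;st()"
```

```text
time: 8.8
position: [0.5404, -0.2836, 0.0169]
tool_rot: [3.14, 0.076, 0.002]
ft_force: [0.6, -0.6, 3.1]
grip_width: 0.548
grip_force: 50.0
8.8 p [ 0.5404 -0.2836  0.0169] 
R [[0.999, 0.048, 0.001], [0.048, -0.999, -0.001], [0.001, 0.001, -1.0]] F [ 0.6 -0.6  3.1] w 0.548 gf 50.00089377164841 q [ 0.8   0.45 -0.44  1.75  0.23  0.99 -1.25]
```

```bash
python3 -m handwheel '[[0.087,0,0,0,0,0,0],[0.087,0,0,0,0,0,0],[0.087,0,0,0,0,0,0],[0.087,0,0,0,0,0,0],[0.087,0,0,0,0,0,0],[0.087,0,0,0,0,0,0],[0.087,0,0,-0.02,0,0,0],[0.087,0,0,-0.05,0,0,0],[0.087,0,0,-0.055,0,0,0],[0.087,0,0,-0.055,0,0,0],[0.087,0,0,-0.05,0,0,0],[0.087,0,0,0,0,0,0]]'; python3 - <<'E'
from w import *
st();im,_=ctrl.get_image("scene");snap("w4")
cv2.imwrite("pics/s3.png",im);b,r=face(im,near=(202,223));print(r);c=C["scene"];print(np.round(onz(c,[r[0]],.063),4))
print(np.round(delta([.44,.305,.25]),4))
E
```

```text
time: 10.3
position: [0.5426, -0.2838, 0.2531]
tool_rot: [3.135, 0.077, 0.015]
ft_force: [-0.5, -0.5, 0.3]
grip_width: 0.999
grip_force: 0.0
10.3 p [ 0.5426 -0.2838  0.2531] 
R [[0.999, 0.049, 0.01], [0.049, -0.999, -0.006], [0.009, 0.006, -1.0]] F [-0.5 -0.5  0.3] w 0.999 gf 0.0 q [ 0.84  0.25 -0.48  1.5   0.12  1.4  -1.17]
((196.7058868408203, 210.176513671875), (18.432706832885742, 15.037208557128906), 14.03624439239502)
[[ 0.5401 -0.2839  0.063 ]]
[-0.0713 -0.5923 -0.0035]
```

```bash
python3 -m handwheel '[[0.087,-0.0065,-0.054,0,0,0,0],[0.087,-0.0065,-0.054,0,0,0,0],[0.087,-0.0065,-0.054,0,0,0,0],[0.087,-0.0065,-0.054,0,0,0,0],[0.087,-0.0065,-0.054,0,0,0,0],[0.087,-0.0065,-0.054,0,0,0,0],[0.087,-0.0065,-0.054,0,0,0,0],[0.087,-0.0065,-0.054,0,0,0,0],[0.087,-0.0065,-0.054,0,0,0,0],[0.087,-0.0065,-0.054,0,0,0,0],[0.087,-0.0065,-0.052,0,0,0,0],[0.087,0,0,0,0,0,0]]'; python3 - <<'E'
from w import *
st();c,im=snap("w5")
E
```

```text
time: 11.9
position: [0.4362, 0.3091, 0.2449]
tool_rot: [-3.138, -0.091, 0.006]
ft_force: [-0.7, -0.1, 0.3]
grip_width: 1.006
grip_force: 0.0
11.9 p [0.4362 0.3091 0.2449] 
R [[0.998, 0.058, -0.004], [0.058, -0.998, 0.002], [-0.004, -0.002, -1.0]] F [-0.7 -0.1  0.3] w 1.006 gf 0.0 q [ 0.26  0.16 -1.    1.68  0.13  1.38 -2.28]
```

View pics/w5.png

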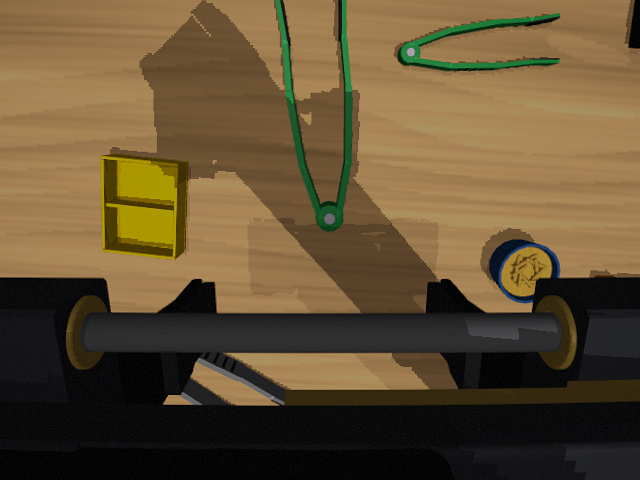

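Wrist view: the hinge of the large green tongs is at (329,217) and its arms run up out of the picture. I'll take a second view from further back and higher.

```bash
python3 -m handwheel '[[0.087,-0.03,0,-0.03,0,0,0],[0.087,-0.025,0,-0.03,0,0,0],[0.087,0,0,0,0,0,0],[0.087,0,0,0,0,0,0]]'; python3 - <<'E'
from w import *
s,R=st();snap("w6");L=[load("w5"),load("w6")];H=[]
for k,(c,im) in enumerate(L):
    m=mask(im,(50,90,30),(90,255,255))
    h0=proj(c,[[.4285,.3,.026]])[0]
    cc=[q for q in comps(m) if q[:,0,1].max()>h0[1]-12 and abs(q[q[:,0,1].argmax(),0,0]-h0[0])<40][0]
    w=np.zeros_like(m);cv2.drawContours(w,[cc],-1,255,-1)
    # pin: greyish blob near the hinge
    y=int(cc[:,0,1].max());x=int(cc[cc[:,0,1].argmax(),0,0]);g=mask(im,(0,0,110),(180,60,255));g2=np.zeros_like(g);g2[y-25:y+2,x-20:x+20]=g[y-25:y+2,x-20:x+20]
    pc=max(comps(g2,3),key=cv2.contourArea);pin=np.array(cv2.minEnclosingCircle(pc)[0]);H.append(pin)
    print(k,"pin",pin,"ymin",cc[:,0,1].min())
    np.save(f"tm{k}.npy",w)
    # cross sections: outer edges per row, at z=.026
    for v in range(int(cc[:,0,1].min())+2,y-25,14):
        u=np.where(w[v]>0)[0]
        g=np.diff(u).max();i=np.diff(u).argmax()
        P=onz(c,[(u[0],v),(u[i],v),(u[i+1],v),(u[-1],v)],.026);print("  v",v,u[0],u[i],u[i+1],u[-1],"x %.4f"%P[:,0].mean(),"y",np.round(P[:,1],4))
p,e=tri(L[0][0],H[0],L[1][0],H[1]);print("hinge",p,e)
E
```

```text
time: 12.45
position: [0.3857, 0.3, 0.305]
tool_rot: [3.139, 0.071, -0.001]
ft_force: [0.6, 0.1, 0.8]
grip_width: 1.0
grip_force: 0.0
12.45 p [0.3857 0.3    0.305 ] 
R [[0.999, 0.045, -0.0], [0.045, -0.999, -0.002], [-0.0, 0.002, -1.0]] F [0.6 0.1 0.8] w 1.0 gf 0.0 q [ 0.33 -0.04 -1.01  1.68 -0.03  1.49 -2.2 ]Traceback (most recent call last):
  File "<stdin>", line 10, in <module>
ValueError: max() iterable argument is empty
```

```bash
cat > t.py <<'E'
from w import *
L=[load("w5"),load("w6")];H=[]
for k,(c,im) in enumerate(L):
    m=mask(im,(50,90,30),(90,255,255))
    h0=proj(c,[[.4285,.3,.026]])[0]
    cc=[q for q in comps(m) if q[:,0,1].max()>h0[1]-12 and abs(q[q[:,0,1].argmax(),0,0]-h0[0])<40][0]
    w=np.zeros_like(m);cv2.drawContours(w,[cc],-1,255,-1)
    pc=max(comps(w&~m,3),key=cv2.contourArea);pin=np.array(cv2.minEnclosingCircle(pc)[0]);H.append(pin)
    y=int(cc[:,0,1].max());print(k,"pin",pin,"ymin",cc[:,0,1].min())
    for v in range(int(cc[:,0,1].min())+2,y-25,14):
        u=np.where(w[v]>0)[0]
        i=np.diff(u).argmax()
        P=onz(c,[(u[0],v),(u[i],v),(u[i+1],v),(u[-1],v)],.026);print("  v",v,u[0],u[i],u[i+1],u[-1],"x %.4f"%P[:,0].mean(),"y",np.round(P[:,1],4))
p,e=tri(L[0][0],H[0],L[1][0],H[1]);print("hinge",p,e)
E
python3 t.py
```

```text
0 pin [329.37805176 218.47561646] ymin 0
  v 2 276 280 342 346 x 0.6087 y [0.3563 0.353  0.3022 0.2989]
  v 16 278 282 342 345 x 0.5981 y [0.3543 0.351  0.3015 0.299 ]
  v 30 281 285 341 345 x 0.5874 y [0.3514 0.348  0.3016 0.2983]
  v 44 282 288 341 347 x 0.5765 y [0.3501 0.3451 0.3009 0.2959]
  v 58 283 289 342 348 x 0.5656 y [0.3489 0.3438 0.2993 0.2942]
  v 72 284 290 343 349 x 0.5544 y [0.3476 0.3425 0.2977 0.2926]
  v 86 286 291 345 351 x 0.5432 y [0.3455 0.3412 0.2952 0.2901]
  v 100 287 294 345 351 x 0.5318 y [0.3442 0.3382 0.2944 0.2892]
  v 114 289 296 345 351 x 0.5203 y [0.342  0.3359 0.2936 0.2884]
  v 128 292 298 344 351 x 0.5086 y [0.3389 0.3337 0.2936 0.2875]
  v 142 294 301 345 351 x 0.4967 y [0.3367 0.3305 0.2919 0.2867]
  v 156 297 303 345 351 x 0.4847 y [0.3335 0.3282 0.2911 0.2858]
  v 170 300 307 343 349 x 0.4724 y [0.3303 0.3241 0.292  0.2866]
  v 184 305 312 340 347 x 0.4600 y [0.3252 0.319  0.2938 0.2875]
  v 198 310 317 338 344 x 0.4474 y [0.3201 0.3138 0.2948 0.2893]
1 pin [321. 159.] ymin 0
  v 2 277 282 329 334 x 0.5757 y [0.3498 0.345  0.3003 0.2956]
  v 16 278 283 331 335 x 0.5633 y [0.3485 0.3437 0.2978 0.294 ]
  v 30 280 284 332 337 x 0.5509 y [0.3463 0.3424 0.2962 0.2914]
  v 44 280 286 333 338 x 0.5383 y [0.346  0.3402 0.2946 0.2898]
  v 58 283 288 333 338 x 0.5255 y [0.3427 0.3379 0.294  0.2891]
  v 72 286 291 333 339 x 0.5126 y [0.3395 0.3346 0.2933 0.2874]
  v 86 288 293 334 339 x 0.4996 y [0.3371 0.3322 0.2917 0.2867]
  v 100 291 296 334 339 x 0.4864 y [0.3338 0.3288 0.291  0.286 ]
  v 114 294 299 333 338 x 0.4730 y [0.3304 0.3254 0.2913 0.2863]
  v 128 299 304 331 336 x 0.4594 y [0.3249 0.3199 0.2926 0.2876]
  v 142 304 310 329 333 x 0.4456 y [0.3194 0.3133 0.294  0.2899]
hinge [0.42865045 0.30135539 0.02599552] 5.8059107965687525e-05
```

```bash
python3 -m handwheel '[[0.087,0.041,-0.0025,0.03,0,0,0],[0.087,0.041,-0.0025,0.04,0,0,0],[0.087,0.041,-0.0025,0.04,0,0,0],[0.087,0,0,0.04,0,0,-3],[0.087,0,0,0.04,0,0,-2.7],[0.087,0,0,0,0,0,0],[0.087,0,0,0,0,0,0]]'; python3 - <<'E'
from w import *
st();print(np.round(delta([.508,.313,.004]),4))
E
```

```text
time: 13.38
position: [0.5078, 0.3156, 0.1165]
tool_rot: [-3.132, -0.23, -0.0]
ft_force: [0.9, 0.9, -0.1]
grip_width: 0.999
grip_force: 0.0
13.38 p [0.5078 0.3156 0.1165] 
R [[0.989, 0.146, -0.0], [0.146, -0.989, 0.001], [0.0, -0.001, -1.0]] F [ 0.9  0.9 -0.1] w 0.999 gf 0.0 q [ 0.18  0.46 -0.97  1.69  0.4   1.21 -2.32]
[-0.0002  0.0027  0.1125]
```

```bash
python3 -m handwheel '[[0.087,0,0.0027,0.04,0,0,0],[0.087,0,0,0.04,0,0,0],[0.087,0,0,0.025,0,0,0],[0.087,0,0,0.0075,0,0,0],[0.087,0,0,0,0,0,0],[0.047,0,0,0,0,0,0],[0.047,0,0,0,0,0,0],[0.047,0,0,0,0,0,0],[0.047,0,0,0,0,0,0],[0.047,0,0,0,0,0,0],[0.047,0,0,0,0,0,0],[0.047,0,0,0,0,0,0]]' 20;python3 -c "from h import *;st()"
```

```text
time: 14.88
position: [0.5079, 0.3129, 0.0037]
tool_rot: [-3.133, -0.232, -0.001]
ft_force: [0.3, 0.1, 0.9]
grip_width: 0.545
grip_force: 4.3
14.88 p [0.5079 0.3129 0.0037] 
R [[0.989, 0.147, 0.0], [0.147, -0.989, 0.0], [0.0, -0.0, -1.0]] F [0.3 0.1 0.9] w 0.545 gf 4.267788099998597 q [ 0.11  0.58 -0.88  1.78  0.52  1.03 -2.4 ]
```

```bash
python3 -m handwheel '[[0.046,0,0,-0.005,0,0,0],[0.046,0,0,-0.01,0,0,0],[0.046,0,0,-0.015,0,0,0],[0.046,0,0,-0.025,0,0,0],[0.046,0,0,-0.03,0,0,0],[0.046,0,0,-0.03,0,0,0],[0.046,0,0,-0.025,0,0,0],[0.046,0,0,-0.01,0,0,0],[0.046,0,0,0,0,0,0],[0.046,0,0,0,0,0,0]]';python3 - <<'E'
from w import *
st();snap("w7")
E
```

```text
time: 16.12
position: [0.5072, 0.3122, 0.1524]
tool_rot: [3.132, 0.232, -0.003]
ft_force: [0.3, 0.3, -1.2]
grip_width: 0.528
grip_force: 3.7
16.12 p [0.5072 0.3122 0.1524] 
R [[0.989, 0.147, -0.002], [0.147, -0.989, -0.001], [-0.002, 0.001, -1.0]] F [ 0.3  0.3 -1.2] w 0.528 gf 3.7376819382575377 q [ 0.2   0.42 -0.99  1.65  0.36  1.27 -2.29]
```

View pics/w7.png

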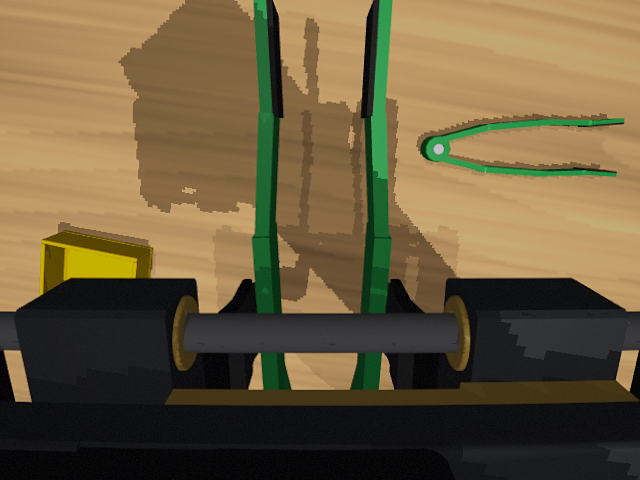

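The tongs hang level in the fingers. The black jaw pads start at about (283,117) on the left and (361,117) on the right, and their inner faces converge going up.

```bash
python3 - <<'E'
from w import *
c,im=load("w7");s=ctrl.get_state();R=Ro.from_rotvec(s["tool_rot"]).as_matrix();p=s["position"]
v=cv2.cvtColor(im,cv2.COLOR_BGR2HSV)
for row in (6,30,60,90,110):
    d=(v[row,:,2]<60)&(np.arange(640)>250)&(np.arange(640)<400);u=np.where(d)[0];
    gu=np.where(mask(im,(50,90,30),(90,255,255))[row,240:410]>0)[0]+240
    l=u[u<320];r=u[u>320];uv=[(gu[0],row),(l[0],row),(l[-1],row),(r[0],row),(r[-1],row),(gu[-1],row)]
    X=(onz(c,uv,p[2]-.0037+.026)-p)@R;print(row,[int(q[0]) for q in uv],"tool x %.4f y"%X[:,0].mean(),np.round(X[:,1],4),"mid outer %.4f pads %.4f"%((X[0,1]+X[-1,1])/2,(X[1,1]+X[-2,1])/2))
print("wrist z hinge check", np.round(proj(c,[p+R@[.093,0,-.022]]),1))
# cell now, scene+top
for n in("scene","top"):
    im,_=ctrl.get_image(n);cv2.imwrite(f"pics/{n}4.png",im);q0=proj(C[n],[[.6468,-.0098,.06]])[0]
    for cc in comps(mask(im,(100,90,30),(125,255,255)),4):
        r=cv2.minAreaRect(cc)
        if np.hypot(*(np.array(r[0])-q0))<20: print(n,"cell",q0,r)
E
```

```text
6 [254, 267, 274, 371, 378, 391] tool x 0.1064 y [-0.0202 -0.0163 -0.0142  0.015   0.0171  0.021 ] mid outer 0.0004 pads 0.0004
30 [255, 268, 278, 366, 376, 389] tool x 0.0996 y [-0.0201 -0.0162 -0.0131  0.0136  0.0166  0.0206] mid outer 0.0002 pads 0.0002
60 [257, 270, 280, 364, 374, 387] tool x 0.0910 y [-0.0198 -0.0158 -0.0127  0.0132  0.0163  0.0203] mid outer 0.0002 pads 0.0002
90 [259, 271, 281, 363, 373, 385] tool x 0.0822 y [-0.0195 -0.0157 -0.0126  0.0131  0.0162  0.0199] mid outer 0.0002 pads 0.0002
110 [260, 272, 282, 361, 372, 384] tool x 0.0761 y [-0.0194 -0.0156 -0.0124  0.0125  0.016   0.0198] mid outer 0.0002 pads 0.0002
wrist z hinge check [[321.3  53.3]]
scene cell [298.0073331  273.40195035] ((298.0, 277.5), (7.0, 6.0), 90.0)
top cell [323.80157881 198.30847993] ((324.05169677734375, 201.6206817626953), (5.756555557250977, 3.3425159454345703), 21.801410675048828)
```

```bash
python3 -m handwheel '[[0.046,0,0.03,0,0,0,0],[0.046,0,0.043,0,0,0,0],[0.046,0,0.043,0,0,0,0],[0.046,0,0.043,0,0,0,0],[0.046,0,0.043,0,0,0,0],[0.046,0,0.043,0,0,0,0],[0.046,-0.002,0.043,0,0,0,0],[0.046,0,0.03,0,0,0,0],[0.046,0,0.021,0,0,0,0],[0.046,0,0,0,0,0,0],[0.046,0,0,0,0,0,0]]';python3 - <<'E'
from w import *
s,R=st();c,im=snap("w8");b=proj(c,[[.6468,-.0098,.075]]);print(b, proj(c,[s["position"]+R@[.093,0,-.022]]))
for cc in comps(mask(im,(95,80,30),(128,255,255)),20):
    r=cv2.minAreaRect(cc);print("blue",r,np.round(onz(c,[r[0]],.075),4))
x,y=np.clip(b[0].astype(int),60,None);cr=im[max(0,y-60):y+100,x-90:x+90];cv2.imwrite("pics/w8c.png",cv2.resize(cr,None,fx=4,fy=4)[:600,:800]);print("crop off",x-90,max(0,y-60))
E
```

```text
time: 17.65
position: [0.5555, -0.0209, 0.1535]
tool_rot: [-3.132, -0.235, 0.0]
ft_force: [0.2, 0.1, -1.0]
grip_width: 0.524
grip_force: 3.7
17.65 p [ 0.5555 -0.0209  0.1535] 
R [[0.989, 0.149, -0.0], [0.149, -0.989, 0.001], [-0.0, -0.001, -1.0]] F [ 0.2  0.1 -1. ] w 0.524 gf 3.738746350203428 q [ 0.8   0.29 -0.93  1.75  0.24  1.23 -1.62]
[[326.21446122  89.37422647]] [[321.39294779  53.01400869]]
blue ((616.4297485351562, 241.0411376953125), (58.523494720458984, 123.56576538085938), 33.11134338378906) [[ 0.5893 -0.1948  0.075 ]]
blue ((626.0647583007812, 367.9588623046875), (17.029043197631836, 40.240604400634766), 12.52880573272705) [[ 0.5077 -0.2304  0.075 ]]
blue ((324.8536682128906, 106.31706237792969), (27.166156768798828, 11.705742835998535), 6.340191841125488) [[ 0.638  -0.0104  0.075 ]]
crop off 236 29
```

View pics/w8c.png

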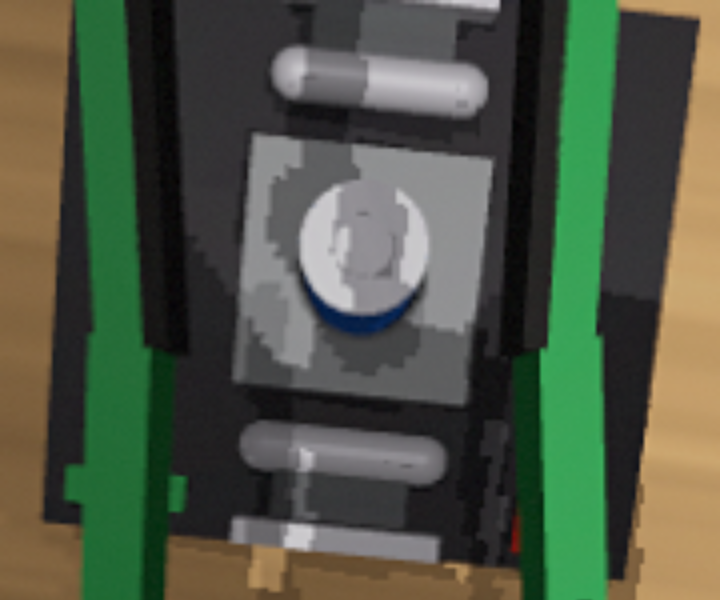

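The cell's top disc is centred at crop (364,244), i.e. pixel (327,90), within 1 px of my prediction and between the pads. I'll apply the small correction and descend.

```bash
python3 -m handwheel '[[0.046,-0.001,0.0027,0,0,0,0],[0.046,0,0,0.02,0,0,0],[0.046,0,0,0.02,0,0,0],[0.046,0,0,0.015,0,0,0],[0.046,0,0,0.015,0,0,0],[0.046,0,0,0.015,0,0,0],[0.046,0,0,0.01,0,0,0],[0.046,0,0,0.0085,0,0,0],[0.046,0,0,0,0,0,0],[0.046,0,0,0,0,0,0]]';python3 - <<'E'
from w import *
s,R=st();c,im=snap("w9");b=proj(c,[[.6466,-.01,.075]]);print(b)
cv2.imwrite("pics/w9c.png",cv2.resize(im[0:150,230:430],None,fx=4,fy=4))
E
```

```text
time: 18.95
position: [0.5555, -0.0256, 0.0504]
tool_rot: [3.133, 0.232, 0.001]
ft_force: [0.0, -0.4, -0.4]
grip_width: 0.533
grip_force: 3.7
18.95 p [ 0.5555 -0.0256  0.0504] 
R [[0.989, 0.147, 0.001], [0.147, -0.989, -0.0], [0.001, 0.0, -1.0]] F [ 0.  -0.4 -0.4] w 0.533 gf 3.7381664437884865 q [ 0.74  0.41 -0.87  1.85  0.36  1.05 -1.7 ]
[[314.63590446  53.57540388]]
```

View pics/w9c.png

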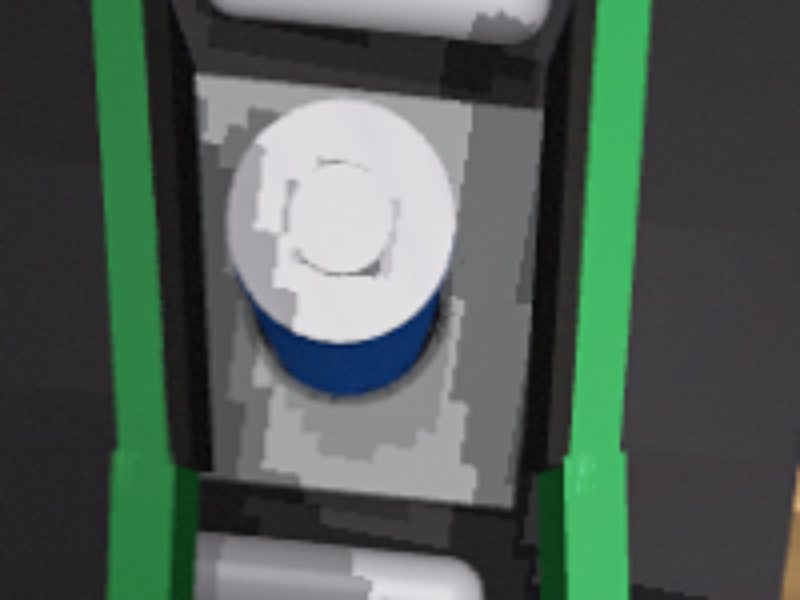

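The cell top (315,55) sits about 2.3 mm left of the pad midline, which matches the TCP error. I'll correct that and close.

```bash
python3 -m handwheel '[[0.046,-0.0006,-0.0022,0,0,0,0],[0.046,0,0,0,0,0,0],[0.046,0,0,0,0,0,0],[0.044,0,0,0,0,0,0],[0.042,0,0,0,0,0,0],[0.040,0,0,0,0,0,0],[0.038,0,0,0,0,0,0],[0.034,0,0,0,0,0,0],[0.03,0,0,0,0,0,0],[0.03,0,0,0,0,0,0],[0.03,0,0,0,0,0,0]]' 28;python3 -c "
from h import *
st()"
```

```text
time: 20.38
position: [0.5542, -0.0236, 0.05]
tool_rot: [3.133, 0.232, -0.0]
ft_force: [0.1, -0.5, -1.2]
grip_width: 0.45
grip_force: 28.0
20.38 p [ 0.5542 -0.0236  0.05  ] 
R [[0.989, 0.147, -0.0], [0.147, -0.989, -0.0], [-0.0, 0.0, -1.0]] F [ 0.1 -0.5 -1.2] w 0.45 gf 27.9998757597059 q [ 0.74  0.41 -0.87  1.86  0.36  1.05 -1.7 ]
```

```bash
python3 -m handwheel '[[0.03,0,0,-0.004,0,0,0],[0.03,0,0,-0.006,0,0,0],[0.03,0,0,-0.01,0,0,0],[0.03,0,0,-0.012,0,0,0],[0.03,0,0,-0.015,0,0,0],[0.03,0,0,-0.015,0,0,0],[0.03,0,0,-0.015,0,0,0],[0.03,0,0,-0.015,0,0,0],[0.03,0,0,-0.013,0,0,0],[0.03,0,0,-0.01,0,0,0],[0.03,0,0,0,0,0,0],[0.03,0,0,0,0,0,0]]' 30;python3 - <<'E'
from w import *
s,R=st();c,im=snap("w10");sc,_=ctrl.get_image("scene");q=proj(C["scene"],[s["position"]+R@[.093,0,-.01]])[0].astype(int);print(q)
a=cv2.resize(im[0:150,230:430],None,fx=2,fy=3.6);b=cv2.resize(sc[q[1]-60:q[1]+75,q[0]-50:q[0]+50],(400,540));cv2.imwrite("pics/fin.png",np.hstack([a,b]))
b,r=face(sc,near=(202,223));print("cap",np.round(onz(C["scene"],[r[0]],.063),4))
E
```

```text
time: 21.88
position: [0.5538, -0.0237, 0.1645]
tool_rot: [-3.133, -0.232, 0.001]
ft_force: [-0.3, -0.6, -1.1]
grip_width: 0.455
grip_force: 30.0
21.88 p [ 0.5538 -0.0237  0.1645] 
R [[0.989, 0.147, -0.001], [0.147, -0.989, -0.0], [-0.001, -0.0, -1.0]] F [-0.3 -0.6 -1.1] w 0.455 gf 29.99977257102728 q [ 0.81  0.27 -0.94  1.74  0.23  1.25 -1.61]
[296 249]
cap [[ 0.5411 -0.2847  0.063 ]]
```

View pics/fin.png

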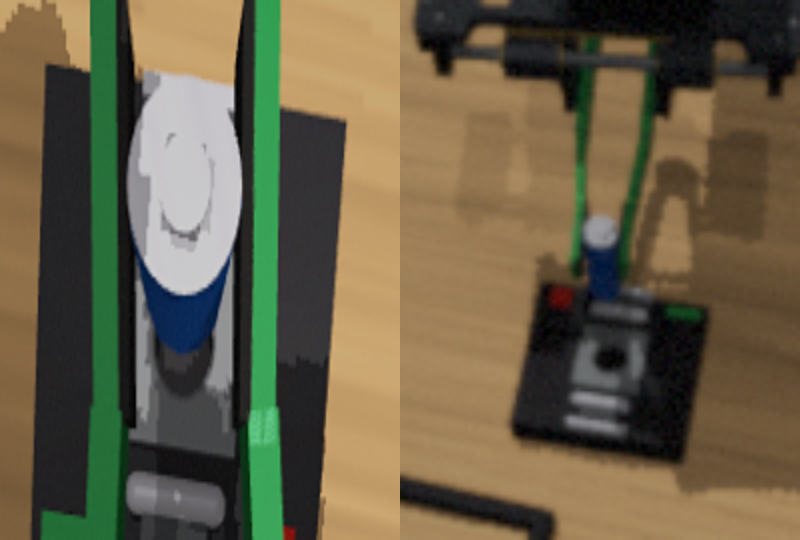

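The cell is out of the socket, which now shows empty and dark. It hangs upright in the jaws with its lower end at about 0.12 m, and the cap stands on the mat. Handing in.

```bash
python3 -m handwheel '[[0.03,0,0,0,0,0,0],[0.03,0,0,0,0,0,0]]' && python3 -c "
from bench import ctrl;print(ctrl.close_job())"
```

```text
time: 22.22
position: [0.5541, -0.0235, 0.1648]
tool_rot: [-3.133, -0.232, 0.001]
ft_force: [0.2, 0.5, -1.4]
grip_width: 0.455
grip_force: 30.0
the job is handed in; nothing more can be done
None
```

I handed the job in at about 22 s, with the cap standing on the mat and the cell held upright in the green tongs, its lower end about 12 cm above the bench; the interface returned no verdict.

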